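# Close the loose sauce tub and put it away

### The arm

A 6-joint arm with a two-finger parallel gripper is mounted at the origin on the work surface. World frame = base frame: x ahead of the robot, y to its left, z up, the work surface at z = 0. Lengths are in mm, angles in rad, forces in N, time in s.
With the tool pointing down it reaches from about 275 to 825 mm from the base axis. Payload 5.2 kg.
Tool frame: the origin (TCP) lies at the very end of the fingers, on their centre line; the grasp point (between the pads) lies 19 mm behind it; z points along the fingers, y is the line along which they close (so a half turn about z gives the same grasp; the last joint's range is limited). The gripper opens to 93 mm and grips with 3 to 60 N. Pads are 15 mm wide; open, the fingers measure 128 mm over their backs; the gripper's body (75 mm by 188 mm) begins 65 mm behind the grasp point.
Start: joints at [-1.521, 0.259, 1.535, -0, 1.348, -0.203], TCP at [137.585, -532.518, 218.653] pointing down, gripper open.
Joint ranges: [-3.14, 3.14], [-0.91, 2.08], [0.19, 2.58], [-1.22, 4.36], [0.22, 2.71], [-3.12, 3.12]. Speed limits (rad/s): [2.57, 2.57, 3.14, 3.14, 3.14, 3.14].

### API

Orientations are given as [roll, pitch, yaw] about the fixed x, y, z axes, in that order (R = Rz(yaw) Ry(pitch) Rx(roll)).
In Python, from bench import robot gives the robot as it stands. The module is installed in compiled form; this text tells all that it offers. Calls block until the motion is done:
- robot.move_ptp(position, orientation): joint-space move of the TCP to a pose.
- robot.move_linear(position, ori=None, speed=150, f_stop=None): straight line of the TCP; ori=None keeps the orientation; speed is the mean speed in mm/s. With f_stop (N) it stops when the force on the tool has changed by that much, and returns True; else False.
- robot.move_j(angles): joint-space move.
- robot.move_gripper(opening): opening from 0.0 (shut) to 1.0 (fully open); the grip force is fixed at half the most; returns when the fingers have stopped.
- robot.sleep(seconds).
- robot.inverse_kinematics(position, orientation): joint angles nearest the present ones, or None.
- robot.get_image(name): name is "scene" or "top" or "wrist"; returns a dict with "img" (420x560x3 uint8, blue, green, red), "fovy" (degrees; the focal length in pixels is half the picture's height over the tangent of half this angle, whatever the lens; pixels are square), "cx", "cy" (the principal point, pixels), "k1" (the pictures are not rectified: a ray, as slopes to the right and down, at radius r is drawn at 1 + k1 r^2 times it, then the intrinsics apply), "eye" and "orientation" of the camera in the world. Camera axes: x right, y down, z forward; pixel columns grow to the right and rows downward; lengths in mm; the calibration is good to about 2 mm. A picture is of the moment at which its call begins. There is no depth.
A pose or a line that the arm cannot do raises robot.MotionError and nothing moves.
- robot.hand_in(): hands the job in; it is judged then, once.
Readings, each from a call of its own:
- robot.current_t(): time.
- robot.current_qpos(): joint angles.
- robot.current_joint_vel(): joint speeds.
- robot.current_joint_efforts(): joint torques, N m.
- robot.current_tcp_pos(): TCP position.
- robot.current_eef_rot(): TCP orientation.
- robot.current_contact_force(): force on the tool from outside, world axes, zero at the start.
- robot.current_ft_torque(): the same for the moment, N m.
- robot.current_gripper_width(): opening from 0.0 (shut) to 1.0 (fully open).
- robot.current_finger_force(): force on a finger pad.
Only numpy, scipy, OpenCV 4.12 (cv2) and the standard library are available. Lean on these libraries where they do the work, as an engineer would, in place of code of your own. Each camera call takes 0.05 s, during which the arm holds its last target. There are 200 camera calls.

### The job

Three alike sauce tubs stand on the stall's counter; on a closed tub the lid's grip bar lies parallel to the tub's long sides, and one tub has been left loose. Turn that lid clockwise until it is fully home while the tub still stands on the counter, then lift the tub over to the yellow tray and stand it upright, flat on the floor of the tray's empty end, without dropping it. Leave the two closed tubs where they are, with their lids shut.

Things in the scene. Friction and masses are not known exactly. Their poses are not given: they have to be found in the camera images.
- tub_a: White plastic tub 110 mm long (x), 70 wide (y), 75 high, grey round lid 68 mm across; loose on the counter, about 0.64 kg. Origin: centre of the underside, z up. Lid's top face 95 mm above the origin; on it, centred, a black upright grip bar 56 mm long, 14 thick, its top 123 mm above the origin. It can be lifted by the bar. The three tubs look alike and stand in any order.
- tub_b: White plastic tub 110 mm long (x), 70 wide (y), 75 high, grey round lid 68 mm across; loose on the counter, about 0.64 kg. Origin: centre of the underside, z up. Lid's top face 95 mm above the origin; on it, centred, a black upright grip bar 56 mm long, 14 thick, its top 123 mm above the origin. It can be lifted by the bar. The three tubs look alike and stand in any order.
- tub_c: White plastic tub 110 mm long (x), 70 wide (y), 75 high, grey round lid 68 mm across; loose on the counter, about 0.64 kg. Origin: centre of the underside, z up. Lid's top face 95 mm above the origin; on it, centred, a black upright grip bar 56 mm long, 14 thick, its top 123 mm above the origin. It can be lifted by the bar. The three tubs look alike and stand in any order.
- lid_a (a joint): Twist lid of tub_a, about the tub's vertical centre line. Value: the bar's angle from the tub's x, anticlockwise from above. 0 = home against its stop, bar parallel to the 110 mm sides; larger = loose, up to 1.5. Closes clockwise; does not rise or sink. Takes about 0.03 N m, too little to turn the standing tub unless half lifted; past the stop the whole tub turns along.
- lid_b (a joint): Twist lid of tub_b, about the tub's vertical centre line. Value: the bar's angle from the tub's x, anticlockwise from above. 0 = home against its stop, bar parallel to the 110 mm sides; larger = loose, up to 1.5. Closes clockwise; does not rise or sink. Takes about 0.03 N m, too little to turn the standing tub unless half lifted; past the stop the whole tub turns along.
- lid_c (a joint): Twist lid of tub_c, about the tub's vertical centre line. Value: the bar's angle from the tub's x, anticlockwise from above. 0 = home against its stop, bar parallel to the 110 mm sides; larger = loose, up to 1.5. Closes clockwise; does not rise or sink. Takes about 0.03 N m, too little to turn the standing tub unless half lifted; past the stop the whole tub turns along.
- tray_free (a point): Middle of the empty end of a low yellow tray, on its floor, z up. Tray fixed, 190 x 300 mm, long side along y; rim 16 mm high, 5 thick; floor 5 mm above the counter. The empty area round this point is 180 mm (x) by about 180 mm (y). The other end, from 120 mm away along -y, holds a jar and a pot up to 92 mm high.

How it is judged (in metres and radians):
On the way:
1. the loose lid is turned home while its tub still stands on the counter, outside the tray (value of joint lid_b below 0.175 rad and height (world z) of tub_b below 0.02 m and horizontal distance between tub_b and tray_free above 0.1 m), for 0.2 s.
At the end, for the whole second after the job is handed in: The loose lid is within 10 degrees of home; its tub stands released, still and upright (5 degrees), flat on the floor (4 mm) of the tray's empty end: centre within 65 mm of the end's middle across the tray, and along it within 70 mm towards the rim, 90 mm towards the jars (value of joint lid_b below 0.175 rad and x of tub_b in the frame of tray_free between -0.065 and 0.065 m and y of tub_b in the frame of tray_free between -0.09 and 0.07 m and z of tub_b in the frame of tray_free between -0.004 and 0.004 m and angle between tub_b's own z axis and vertical below 0.087 rad and linear speed of tub_b below 0.02 m/s and angular speed of tub_b below 0.1 rad/s and contact force between the fingers and tub_b below 0.1 N); the robot touches nothing.
It fails at once if a closed tub is shifted by more than 30 mm (distance of any of tub_a, tub_c from where it was at the start of the episode above 0.03 m).
It fails at once if a closed lid is opened by more than 15 degrees (value of joint any of lid_a, lid_c above 0.26 rad).
It fails at once if the tub is let go more than 30 mm above the counter (dropped) (height (world z) of tub_b above 0.03 m and contact force between the fingers and tub_b below 0.05 N).
It also fails if it takes over 48 s, if anything falls off the work surface, if the arm or the gripper's body presses on something with over 40 N, if the wrist force passes 120 N, or if a joint passes its speed limit or range.

## Working session

There is one attempt and no reset: what is moved stays moved. The work goes in short steps, each a Python script; the robot and the scene stay as the last script left them, time stands still between calls to the robot, and variables do not carry over. Pictures are saved under pics/ and viewed, at most 10 in all, crops included, and the job is handed in when it is done.

```bash
mkdir -p pics; python3 - <<'E'
from bench import robot
import cv2
for n in("scene","top"):
    d=robot.get_image(n); cv2.imwrite(f"pics/{n}0.png",d.pop("img")); print(n,d)
print(robot.current_eef_rot(),robot.current_t())
E
```

```text
scene {'fovy': 56.648216240894904, 'cx': 278.60577440544927, 'cy': 206.3779010906042, 'k1': -0.020440270379013397, 'eye': array([953.9267444 , -45.80147883, 641.05952385]), 'orientation': array([-2.53216432, -0.00774666,  1.31420301])}
top {'fovy': 48.87768962277446, 'cx': 273.6015498106041, 'cy': 203.75421675457184, 'k1': -0.13977090357202984, 'eye': array([473.19187796,  69.07411772, 967.67121414]), 'orientation': array([-3.02616687, -0.03536436, -1.59729143])}
[-3.14000720e+00 -3.20656503e-04  2.52847613e-01] 0.1
```

View pics/top0.png

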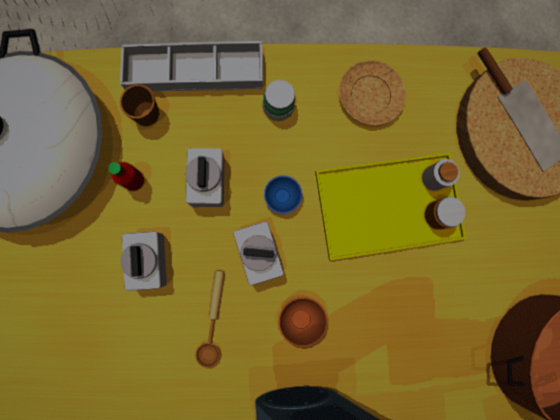

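View pics/scene0.png

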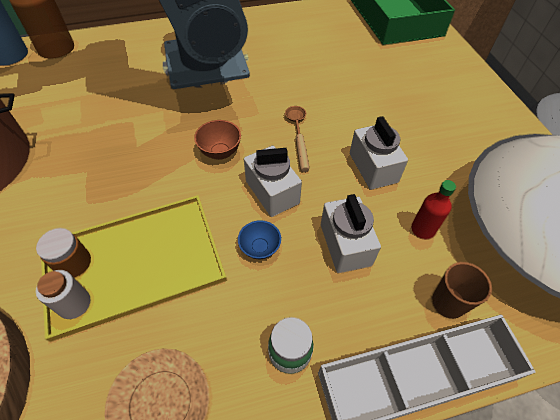

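The top picture shows the tub at about (259,252) with its bar across the tub, so that is the loose one. The closed tubs are at (205,177) and (143,261). The tray's empty end is on the left, around (365,208), with the jars on the right. Next I'll enlarge the tub and the tray.

```bash
python3 - <<'E'
import cv2
im=cv2.imread("pics/top0.png")
cv2.imwrite("pics/c1.png",cv2.convertScaleAbs(cv2.resize(im[210:295,220:300],None,fx=7,fy=7,interpolation=cv2.INTER_CUBIC),alpha=1.5))
cv2.imwrite("pics/c2.png",cv2.convertScaleAbs(cv2.resize(im[145:270,305:475],None,fx=4.5,fy=4.5,interpolation=cv2.INTER_CUBIC),alpha=1.3))
E
cat > h.py <<'E'
import numpy as np, cv2
from scipy.spatial.transform import Rotation as R
def ray(d,px):
    f=210/np.tan(np.radians(d["fovy"])/2)
    t=(np.array(px,float)-[d["cx"],d["cy"]])/f
    u=t.copy()
    for _ in range(30): u=t/(1+d["k1"]*(u@u))
    return R.from_euler("xyz",d["orientation"]).as_matrix()@np.array([u[0],u[1],1])
def pt(d,px,z):
    r=ray(d,px); return d["eye"]+r*(z-d["eye"][2])/r[2]
E
```

```text
(no output)
```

View pics/c1.png

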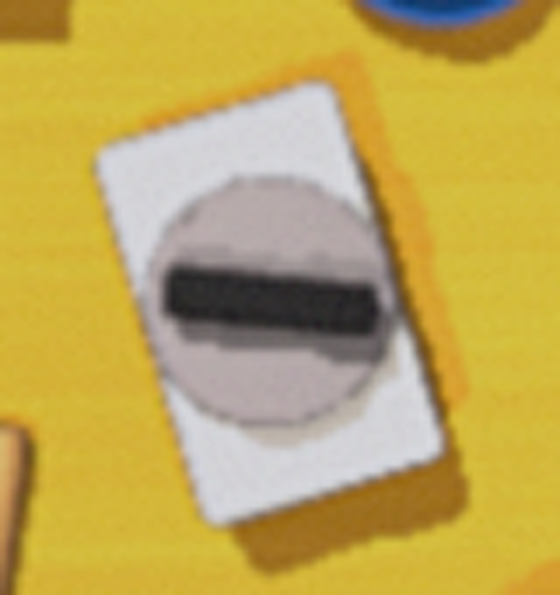

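View pics/c2.png

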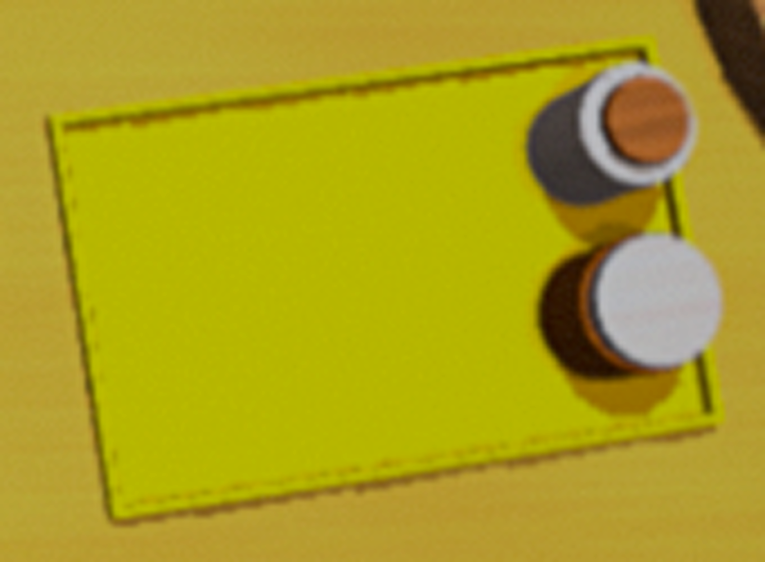

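The enlarged tub shows its top corners at crop (97,155), (328,80), (445,450) and (212,525), and the bar's top corners at (170,265), (378,285), (372,337) and (165,315). In the other crop the tray's rim corners are (48,117), (657,40), (718,425) and (113,520).

```bash
python3 - <<'E'
from bench import robot
from h import *
d=robot.get_image("top"); np.set_printoptions(precision=1,suppress=True)
f=lambda pts,s,o,z:np.array([pt(d,(np.array(p)+.5)/s-.5+o,z) for p in pts])
T=f([(97,155),(328,80),(445,450),(212,525)],7,[220,210],75)
B=f([(170,265),(378,285),(372,337),(165,315)],7,[220,210],123)
Y=f([(48,117),(657,40),(718,425),(113,520)],4.5,[305,145],16)
ang=lambda v:np.degrees(np.arctan2(v[1],v[0]))
print("tub",T,T.mean(0),"long",ang(T[1]+T[0]-T[2]-T[3]),"bar",B.mean(0),ang(B[1]+B[2]-B[0]-B[3]))
yv=Y[0]+Y[3]-Y[1]-Y[2]; yv/=np.linalg.norm(yv)
print("tray",Y,"yaxis",ang(yv),"free",(Y[0]+Y[3])/2-95*yv)
for p in[(205,177),(143,261)]: print("closed",pt(d,p,123))
for p in[(284,192),(303,322)]: print("bowl",pt(d,p,40))
E
```

```text
tub [[523.3 113.7  75. ]
 [542.6  49.5  75. ]
 [440.   20.   75. ]
 [421.3  84.3  75. ]] [481.8  66.9  75. ] long 16.07850616281004 bar [481.7  66.8 123. ] -97.2069195717085
tray [[ 650.8  -57.    16. ]
 [ 684.4 -356.9   16. ]
 [ 497.4 -373.9   16. ]
 [ 463.   -80.2   16. ]] yaxis 96.53441343362337 free [ 567.7 -163.    16. ]
closed [623.  162.3 123. ]
closed [470.7 277.4 123. ]
bowl [603.4  11.7  40. ]
bowl [342.1 -18.8  40. ]
```

The lid needs about 67° clockwise. I'll grip the bar at yaw 82.8°, turn it to slightly past home, then check.

```bash
python3 - <<'E'
from bench import robot
import numpy as np, cv2
y0,y1=np.radians(82.8),np.radians(12.5)
P=[482,67]
o=lambda y:[np.pi,0,y]
robot.move_ptp(P+[200],o(y0))
print(robot.move_linear(P+[99],o(y0),speed=80,f_stop=8), robot.current_tcp_pos())
robot.move_gripper(0.0)
print("w",robot.current_gripper_width(),robot.current_finger_force(),robot.current_contact_force())
p=robot.current_tcp_pos()
for y in np.linspace(y0,y1,6)[1:]:
    robot.move_ptp(p,o(y)); print(np.round(robot.current_ft_torque(),3),np.round(robot.current_contact_force(),1))
print(robot.current_tcp_pos(),robot.current_eef_rot(),robot.current_t())
a=[cv2.convertScaleAbs(robot.get_image(n)["img"],alpha=1.3) for n in("wrist","scene")]
cv2.imwrite("pics/turn.png",np.hstack([a[0][:,80:480],a[1][50:470,120:520] if 0 else cv2.resize(a[1][80:290,180:380],(400,420))]))
E
```

```text
False [482.43571697  66.97246237  99.50123676]
w 0.14503084775166092 29.99766916036606 [ 1.52779047 -0.33061051 -2.16836418]
[-0.173 -0.137 -0.082] [ 0.5 -1.2 -0.9]
[-0.246 -0.129 -0.011] [ 0.2 -0.8 -0.6]
[-0.192 -0.028 -0.06 ] [ 0.9 -1.4 -0.7]
[-0.287  0.023 -0.039] [ 0.2 -0.8 -0.9]
[-0.103 -0.003 -0.002] [ 0.1 -0.8 -1.8]
[482.29657375  67.00162486  98.97134261] [-3.14143605e+00  1.88890496e-04  2.25855008e-01] 6.925
```

View pics/turn.png

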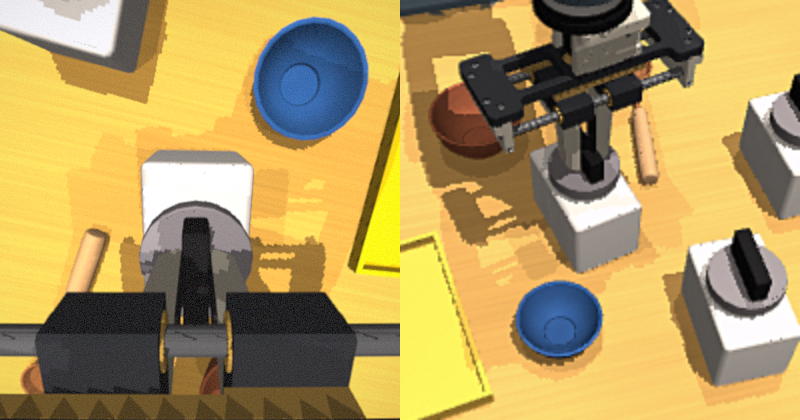

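The wrist view shows the tub's sides parallel to the bar, with the tub edges at x≈142 and 252 and the bar at about 197. I'll turn a few degrees more to seat it on the stop, then carry it.

```bash
python3 - <<'E'
from bench import robot
import numpy as np, cv2
y=np.radians(6.5); o=[np.pi,0,y]
p=robot.current_tcp_pos()
robot.move_ptp(p,o); robot.sleep(0.4)
print(np.round(robot.current_ft_torque(),3))
robot.move_linear([p[0],p[1],p[2]+90],o,speed=80)
print("w",robot.current_gripper_width(),robot.current_finger_force(),robot.current_contact_force())
robot.move_linear([567,-160,p[2]+90],o,speed=120)
robot.move_linear([567,-160,p[2]+15],o,speed=80)
s=robot.move_linear([567,-160,p[2]+1],o,speed=20,f_stop=4)
print(s,robot.current_tcp_pos()-p,robot.current_contact_force(),robot.current_t())
a=[cv2.convertScaleAbs(robot.get_image(n)["img"],alpha=1.3) for n in("wrist","scene")]
cv2.imwrite("pics/place.png",np.hstack([a[0][:,80:480],cv2.resize(a[1][130:340,30:230],(400,420))]))
E
```

```text
[0.139 0.021 0.008]
w 0.14802490900470586 29.996866285800934 [-0.64911709 -0.63920151 -5.26160498]
True [  84.74510723 -227.07025504    4.95946964] [-0.87317123 -0.17648095  4.92703723] 12.7333
```

View pics/place.png

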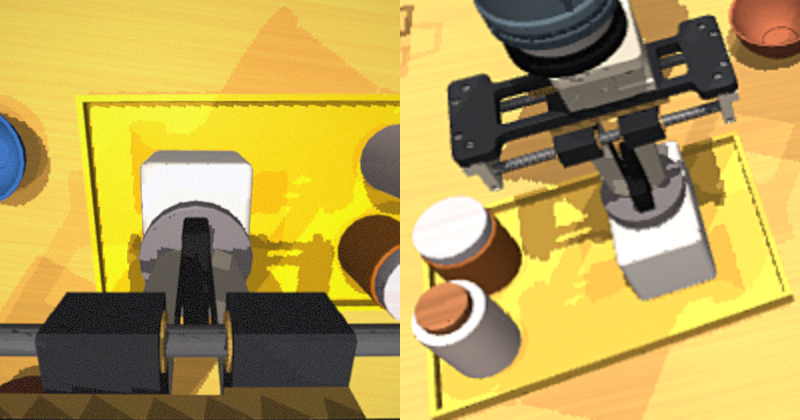

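The tub is now on the tray floor (4.96 mm above the counter) and sits in the empty end with its bar aligned. Next I'll release it, retreat and check.

```bash
python3 - <<'E'
from bench import robot
import numpy as np, cv2
p=robot.current_tcp_pos(); o=[np.pi,0,np.radians(6.5)]
robot.move_gripper(0.6); robot.sleep(.3)
robot.move_linear([p[0],p[1],230],o,speed=80)
robot.move_ptp([330,-330,300],o)
robot.sleep(.5)
a=[cv2.convertScaleAbs(robot.get_image(n)["img"],alpha=1.3) for n in("top","scene")]
cv2.imwrite("pics/end.png",np.hstack([cv2.resize(a[0][140:350,290:490],(400,420)),cv2.resize(a[1][130:340,30:230],(400,420))]))
print(robot.current_t(),robot.current_contact_force())
E
```

```text
17.475 [ 0.58260934 -0.03013854 -0.50543548]
```

View pics/end.png

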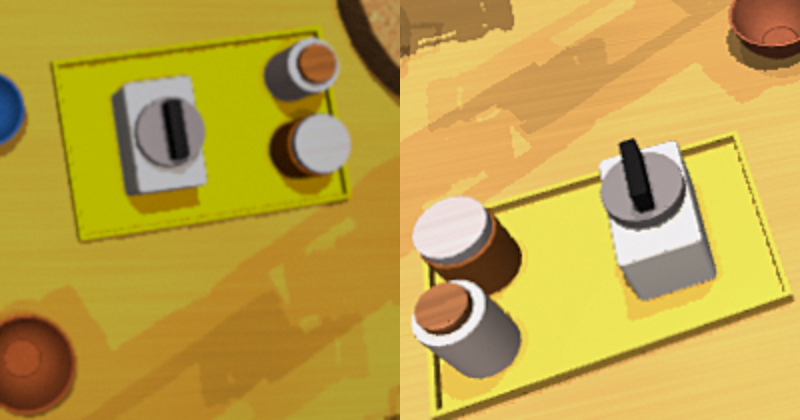

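The tub stands upright in the empty end (top crop, about (165,135)). Its bar is parallel to the long sides, and the gripper is clear of it.

```bash
python3 -c "
from bench import robot
print(robot.hand_in())"
```

```text
the job is handed in; nothing more can be done
None
```

I turned the loose lid home on the counter, then stood the tub upright in the tray's empty end, released it and handed the job in after about 17.5 s; the hand-in call returned no verdict.

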